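Weigh the crystal point and put it on display

ROBOT

A 7-joint arm with a two-finger parallel gripper is mounted at the origin on the work surface. World frame = base frame: x ahead of the robot, y to its left, z up, the work surface at z = 0. Lengths are in mm, angles in rad, forces in N, time in s.
With the tool pointing down it reaches from about 400 to 850 mm from the base axis. Payload 10.4 kg.
Tool frame: the origin (TCP) lies on the centre line of the jaws, within the pads' length; the fingertips stand 11 mm ahead of it and the grasp point (between the pads) lies 8 mm behind it; z points along the fingers, y is the line along which they close (so a half turn about z gives the same grasp; the last joint's range is limited). The gripper opens to 85 mm and grips with 20 to 120 N. Pads are 22 mm wide; open, the fingers measure 114 mm over their backs; the gripper's body (76 mm by 85 mm) begins 54 mm behind the grasp point. The pads swing forward as they close: fully open they stand 13 mm farther back than shut.
Start: joints at [-1.292, 0.332, -0.065, 1.46, 0.022, 1.35, -0.088], TCP at [185.761, 596.78, 203.938] pointing down, gripper open.
Joint ranges: [-2.6, 2.6], [-0.5, 2.12], [-1.47, 1.34], [0.16, 2.42], [-1.27, 4.41], [0.06, 2.06], [-2.6, 2.6]. Speed limits (rad/s): [2.22, 2.22, 2.79, 2.79, 3.14, 3.14, 3.14].

INTERFACE

Orientations are given as [roll, pitch, yaw] about the fixed x, y, z axes, in that order (R = Rz(yaw) Ry(pitch) Rx(roll)).
In Python, from bench import arm gives the robot as it stands.
- The arm moves only by the tool move_arm, never from a script. Its argument "steps" is a list that holds one entry, the list of rows, each a list of 7 numbers: the shift along the tool's x, y, z in mm, then the turn, a rotation vector about the tool's x, y, z in degrees, then the closure, from -1 (fully open) to 1 (shut). In form: [[[x, y, z, ax, ay, az, fingers], ...]]. A call has 1 to 20 rows; each row shifts and turns the commanded pose from where the row before left it, along the tool's axes as they then stand; what a row does not reach is not made up. A row lasts 1/10 s, in which the tool goes at most 50 mm and 8.59 degrees, less where a joint would pass 70% of its speed; a pose out of reach is approached as far as the arm can. A call is refused whole if a number of a shift passes 50 or a number of a turn 8.59, either way. A call with a gripper value outside its range is refused whole. The fingers move at their own pace and stop on an object; "force" is the grip in N (left out, the last holds). Time passes only in rows, so rows that do not move let the fingers close. It gives the time, the measured TCP pose, the force, the opening and the grip force at its end, in the units of the state.
- arm.get_obs(): the state, without advancing time (a new reading comes with each control period).
- arm.read_camera(name): name is "side" or "top" or "wrist"; returns a dict with "img" (480x640x3 uint8, red, green, blue), "fx", "fy", "cx", "cy" (pixels), "rvec" (rotation vector, rad) and "tvec" (3), from world to camera coordinates, as OpenCV has them. Camera axes: x right, y down, z forward; pixel columns grow to the right and rows downward; lengths in mm; the calibration is good to about 2 mm. A picture is of the moment at which its call begins. There is no depth.
- arm.job_done(): hands the job in; it is judged then, once.
The state is a dict: "clock": time; "joint_positions": joint angles; "joint_vel": joint speeds; "joint_torque": joint torques, N m; "eef_pos": TCP position; "tcp_rot": TCP orientation; "ft_force": force on the tool from outside, world axes, zero at the start; "wrist_torque": the same for the moment, N m; "width": finger opening in mm; "grip_force": force on a finger pad.
Only numpy, scipy, OpenCV 4.12 (cv2) and the standard library are available. Lean on these libraries where they do the work, as an engineer would, in place of code of your own. Each camera call takes 0.05 s, during which the arm holds its last target. There are 200 camera calls.

TASK

On the crystal stall, lift the wooden block that carries the single pointed crystal out of its row, set it down gently upright on the pan of the scale and let go; then, while it stands there, press the long membrane key in front of the pan firmly but not violently for a second, so that the weight is logged. After that take the block again and stand it between the two cheeks of the wooden display stand, down on its base, without dropping it. Do not press the round key, and leave the other pieces on the stall where they are.

Things in the scene. Friction and masses are not known exactly. Their poses are not given: they have to be found in the camera images.
- point_piece_mid (a point): the piece to weigh: a dark wooden block 62 mm (its x) by 40 mm (its y) by 36 mm high, with one upright quartz point 22 mm thick, 36 mm high on top (72 mm in all), about 0.22 kg. Point: centre of the block, 18 mm above its underside. One of a row of three on the riser, in any place; the row runs along the blocks' y, 14 mm between blocks, so there it can be gripped only by its two ends (along its x)
- ball_piece_mid (a point): another piece, to be left alone: a dark wooden block 62 mm (its x) by 40 mm (its y) by 36 mm high, with a quartz ball of 34 mm on top (69 mm in all); centre of the block, 18 mm above its underside
- slab_piece_mid (a point): another piece, to be left alone: a dark wooden block 62 mm (its x) by 40 mm (its y) by 36 mm high, with a low quartz slab 46 x 26 x 12 mm on top; centre of the block, 18 mm above its underside
- riser: flat wooden board 110 mm (x) by 180 mm (y), 12 mm thick, fixed to the table, on which the three pieces stand, in its middle line along y, 54 mm from centre to centre; origin under its centre
- pan (a point): scale pan: flat rigid steel plate 160 mm (x) by 200 mm (y), its surface 64 mm above the table; point: centre of its upper face. The scale is grey, 235 x 220 mm, fixed; its key panel lies on its -x side, 36 mm above the table; z up
- log_key_top (a point): long white membrane key on the scale's dark panel, 30 mm (x) by 50 mm (y), facing up; point: centre of its face, 40 mm above the table, 118 mm in -x and 70 mm in +y of the pan's centre in the pan's axes. It yields only 2 mm (about 4 N per mm, then a hard stop); the weight is logged when the fingers press it with more than 5 N for 0.3 s; over 45 N it breaks
- log_key: the same key, origin at the centre of its underside
- power_key_top (a point): round key of 26 mm diameter on the same panel, 145 mm to the -y side of the long key: not to be pressed; point: centre of its face, 40 mm above the table
- power_key: the same round key, origin at the centre of its underside
- bay (a point): fixed wooden display stand: base 64 mm (x) by 96 mm (y), 10 mm thick, an upright cheek at each y end, 12 mm thick, its top 62 mm above the table, 72 mm clear between them; open above and to +x and -x. Point: centre of the base's upper face. The block fits centred, its length along y, either way round, 5 mm clear of each cheek, so it is held by its long sides (fingers along the stand's x)
- point_piece: the piece to weigh, same as point_piece_mid but with origin at the centre of its underside
- obelisk_mid (a point): loose standing quartz point, 40 mm thick, 90 mm high, beyond the scale; point: its middle, 45 mm up
- dish_mid (a point): loose white dish of small stones, 84 mm across, 28 mm high; point: its middle, 14 mm up
- bracelet_mid (a point): loose flat ring of dark beads, 72 mm across, 12 mm high; point: its centre, 6 mm up
There are look-alikes about, which are no part of the job. Leave any yellow look-alike of the point_piece alone. Leave any purple look-alike of the part that bears bay alone.

How it is judged:
By the outcome, as a careful person would: the job done as asked, in the order asked, and still so for the second after the job is handed in, with the robot touching nothing.
It also fails if it takes over 69 s, if anything falls off the work surface, if the arm or the gripper's body presses on something with over 40 N, if the wrist force passes 120 N, or if a joint passes its speed limit or range.

## Working session

There is one attempt and no reset: what is moved stays moved. The work goes in short steps, Python scripts to look and compute and a tool call to move; the robot and the scene stay as the last step left them, time stands still between calls to the robot, and variables do not carry over. Pictures are saved under pics/ and viewed, at most 10 in all, crops included, and the job is handed in when it is done.

Besides the shell and the picture viewer there is one more tool, called after "Call:" by a JSON object that holds its "method" and its "body". move_arm: Moves the arm, as the interface text tells. Its arguments: {"type":"object","properties":{"steps":{"type":"array"},"force":{"type":"number"}},"required":["steps"]}

```bash
mkdir -p pics; cat > h.py <<'E'
import numpy as np, cv2
from bench import arm
def cam(n):
    c=arm.read_camera(n); R=cv2.Rodrigues(np.array(c['rvec'],float))[0]; t=np.array(c['tvec'],float).ravel()
    return c,R,t
def ray(c,R,t,u,v,z):
    d=R.T@np.array([(u-c['cx'])/c['fx'],(v-c['cy'])/c['fy'],1]); o=-R.T@t
    return o+d*(z-o[2])/d[2]
def save(c,f): cv2.imwrite('pics/'+f,c['img'][:,:,::-1])
def proj(c,R,t,P):
    p=(R@np.atleast_2d(P).T).T+t; return np.c_[c['fx']*p[:,0]/p[:,2]+c['cx'],c['fy']*p[:,1]/p[:,2]+c['cy']]
E
python3 - <<'E'
from h import *
import pickle
d={}
for n in ['top','side']:
    c,R,t=cam(n); save(c,n+'0.png'); d[n]=(c,R,t); print(n,(-R.T@t).round())
pickle.dump(d,open('v0.pkl','wb'))
print(arm.get_obs())
E
```

```text
top [ 520.    9. 1207.]
side [315. 704. 585.]
{'clock': 0.1, 'joint_positions': array([-1.2915849 ,  0.33281934, -0.06468638,  1.46088561,  0.02156594,
        1.34989876, -0.0885115 ]), 'joint_vel': array([-0.00186903, -0.00349391,  0.00016882, -0.00245583,  0.0028259 ,
       -0.00299172,  0.0002266 ]), 'joint_torque': array([ 6.14918572e-04, -6.26753426e+01,  4.86949144e-02, -3.92424381e+01,
        1.62689126e-02,  7.16930241e-03, -1.39372921e-05]), 'eef_pos': array([185.66818634, 596.38089794, 203.17531288]), 'tcp_rot': array([-3.14027559e+00,  3.16921671e-05,  2.83976920e+00]), 'ft_force': array([ 0.57945832, -0.72589563,  0.52674559]), 'wrist_torque': array([-0.03429287,  0.01761425,  0.06326463]), 'grip_force': 0.0, 'width': 85.21003463919624}
```

View pics/top0.png

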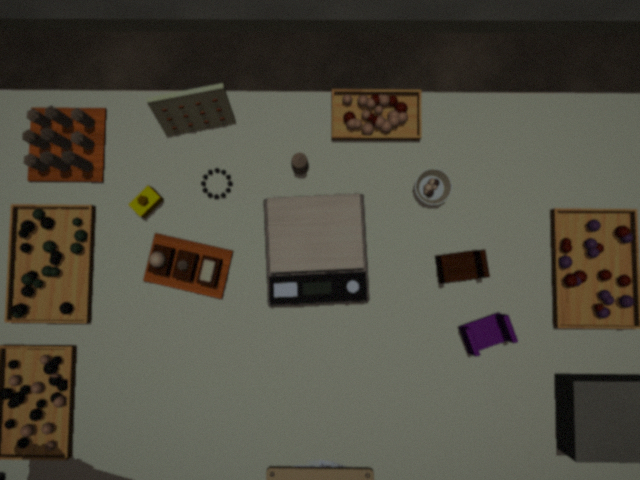

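View pics/side0.png

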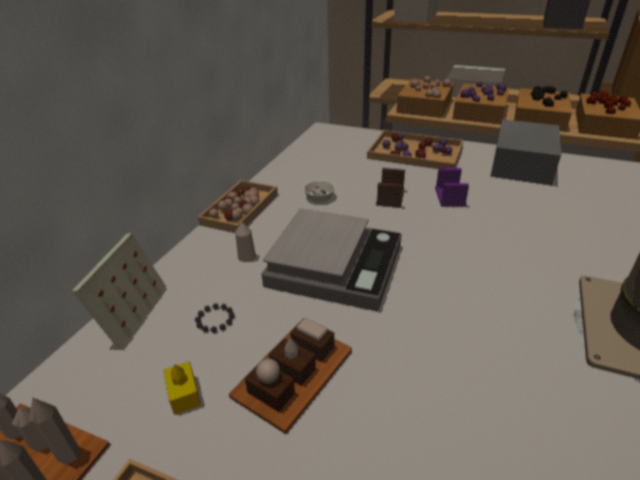

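The top view shows the row on the riser: ball piece (158,260), point piece (184,265) and slab piece (208,270). The scale's pan is at (316,232), the long key at (286,290) and the round key at (352,286). The brown stand is at (461,266). There is a purple look-alike stand at (488,333) and a yellow look-alike block at (146,201).

Things that could be taken for the point piece are the middle block (184,265), the yellow block (146,201), the ball block (158,260), the obelisk (300,162) and the points on the far board (65,140). I choose the middle block, (184,265) in top and (292,357) in side.

```bash
cat > m.py <<'E'
from h import *
import pickle
d=pickle.load(open('v0.pkl','rb'))
c,R,t=d['top']; im=c['img']; hsv=cv2.cvtColor(im,cv2.COLOR_RGB2HSV)
print('fx',c['fx'])
def rect(mask,box,z,name):
    m=np.zeros_like(mask); x0,y0,x1,y1=box; m[y0:y1,x0:x1]=mask[y0:y1,x0:x1]
    cs=cv2.findContours(m,cv2.RETR_EXTERNAL,cv2.CHAIN_APPROX_NONE)[0]; k=max(cs,key=cv2.contourArea)
    P=np.array([ray(c,R,t,u,v,z)[:2] for u,v in k[:,0]],np.float32)
    r=cv2.minAreaRect(P); b=cv2.boxPoints(r)
    e=b[1]-b[0],b[2]-b[1]; L=[np.hypot(*q) for q in e]; l=e[int(np.argmax(L))]
    print(name,np.round(r[0],1),'sizes',np.round(sorted(L),1),'long dir deg',round(np.degrees(np.arctan2(l[1],l[0]))%180,2))
H,S,V=cv2.split(hsv)
for p in [(150,245),(184,265),(316,232),(270,280),(461,266),(440,268),(286,290),(352,286),(400,300)]: print(p,hsv[p[1],p[0]],end=' ')
print()
u8=lambda b:(b).astype(np.uint8)*255
rect(u8((S>110)),(130,225,245,305),12,'riser')
rect(u8((V>105)),(255,185,375,272),64,'pan?')
rect(u8((V>120)&(S<60)),(272,278,303,302),40,'key')
rect(u8((V>120)&(S<60)),(342,276,362,297),40,'power')
rect(u8((S>110)),(425,240,500,290),30,'bay')
big=np.hstack([cv2.resize(im[220:310,130:250],(400,300),interpolation=2),cv2.resize(im[235:300,420:507],(400,300),interpolation=2)])
s=d['side'][0]['img']; b2=np.hstack([cv2.resize(s[310:430,220:380],(400,300),interpolation=2),cv2.resize(s[155:215,360:440],(400,300),interpolation=2)])
cv2.imwrite('pics/crop1.png',cv2.convertScaleAbs(np.vstack([big,b2])[:,:,::-1],alpha=1.5))
E
python3 m.py
```

```text
fx 540.1095028174509
(150, 245) [ 32  35 101] (184, 265) [16 69 48] (316, 232) [ 17  42 108] (270, 280) [50 38 20] (461, 266) [  9 166  40] (440, 268) [ 24 255   5] (286, 290) [110  26 120] (352, 286) [103  26 118] (400, 300) [ 38  25 114] 
riser [545.8 295.8] sizes [108.9 179.5] long dir deg 77.8
pan? [617.5  14.6] sizes [153.1 192.1] long dir deg 92.96
key [495.5  77.9] sizes [19.3 38.8] long dir deg 90.53
power [500.7 -71.3] sizes [4.8 5.7] long dir deg 153.59
bay [ 549.5 -304.7] sizes [ 59.3 107.6] long dir deg 97.62
```

View pics/crop1.png

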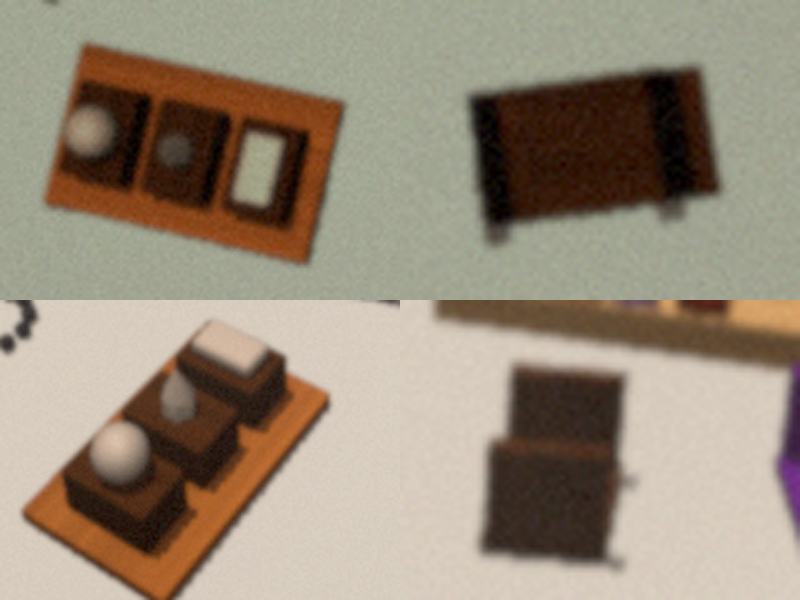

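The crop confirms it: the middle block carries the single point, between the ball and slab blocks. The brown stand is open along its ±x. Next I refine the key, pan and bay.

```bash
cat > m2.py <<'E'
from m import *
print('---')
rect(u8((V>70)),(268,276,305,303),40,'key')
rect(u8((V>70)),(341,275,363,297),40,'power')
# pan: saturation differs from table? hue
for p in [(300,210),(350,250),(260,230),(265,230),(266,230),(267,230),(268,230),(270,230),(366,230),(364,230),(362,230),(360,230),(300,192),(300,194),(300,196),(300,198),(300,268),(300,270),(300,272),(300,274),(300,276)]: print(p,hsv[p[1],p[0]])
rect(u8((V>70)&(H<24)),(262,188,370,280),64,'panH')
def quad(view,mask,box):
    c,R,t=view; m=np.zeros_like(mask); x0,y0,x1,y1=box; m[y0:y1,x0:x1]=mask[y0:y1,x0:x1]
    k=max(cv2.findContours(m,cv2.RETR_EXTERNAL,cv2.CHAIN_APPROX_NONE)[0],key=cv2.contourArea)
    return cv2.approxPolyDP(k,4,True)[:,0]
q=quad(d['top'],u8((S>110)|(V<60)),(425,240,500,292)); print('bay top quad',q.tolist())
for u,v in q: print((u,v),[ray(c,R,t,u,v,z)[:2].round(1).tolist() for z in (0,62)])
sv=d['side']; hs=cv2.cvtColor(sv[0]['img'],cv2.COLOR_RGB2HSV)
q=quad(sv,u8(hs[:,:,2]<75),(372,160,410,212)); print('bay side quad')
for u,v in q: print((u,v),[ray(*sv,u,v,z)[:2].round(1).tolist() for z in (0,62)])
# point tip
g=u8((S<85)&(V>35)); 
print('tip top-view at z 75', ray(c,R,t,182.7,265,75).round(1))
print('block side tip',ray(*sv,291.3,336.5,84).round(1), 'block centre proj',proj(c,R,t,[[545.8,295.8,48]]),proj(*sv,[[545.8,295.8,84]]))
E
python3 m2.py | sed '1,/---/d'
```

```text
key [496.6  77.9] sizes [30.  47.4] long dir deg 90.65
power [504.3 -67.2] sizes [23.6 25.7] long dir deg 0.22
(300, 210) [ 19  49 109]
(350, 250) [ 18  35 109]
(260, 230) [ 37  29 114]
(265, 230) [21 49 68]
(266, 230) [ 9 37 69]
(267, 230) [20 52 73]
(268, 230) [13 40 90]
(270, 230) [ 16  51 106]
(366, 230) [37 24 95]
(364, 230) [15 42 61]
(362, 230) [20 41 75]
(360, 230) [ 19  38 106]
(300, 192) [ 35  30 110]
(300, 194) [ 34  38 107]
(300, 196) [25 32 96]
(300, 198) [ 20  44 105]
(300, 268) [ 19  41 107]
(300, 270) [23 36 86]
(300, 272) [20 55 42]
(300, 274) [17 41 44]
(300, 276) [160  43  18]
panH [617.5  16.1] sizes [162.3 209.4] long dir deg 93.51
bay top quad [[484, 250], [435, 256], [440, 286], [488, 276]]
(np.int32(484), np.int32(250)) [[586.4, -362.6], [583.0, -343.5]]
(np.int32(435), np.int32(256)) [[572.1, -253.5], [569.4, -240.0]]
(np.int32(440), np.int32(286)) [[505.6, -263.9], [506.3, -249.9]]
(np.int32(488), np.int32(276)) [[528.7, -370.5], [528.2, -351.1]]
bay side quad
(np.int32(383), np.int32(169)) [[610.5, -454.6], [579.2, -331.9]]
(np.int32(377), np.int32(204)) [[570.5, -257.4], [543.5, -155.5]]
(np.int32(400), np.int32(206)) [[513.4, -267.5], [492.4, -164.6]]
(np.int32(404), np.int32(172)) [[548.8, -456.0], [524.1, -333.1]]
tip top-view at z 75 [545.4 291.3  75. ]
block side tip [544.1 295.   84. ] block centre proj [[183.74978131 265.12254247]] [[290.05030092 336.5812198 ]]
```

```bash
cat >> h.py <<'E'
from scipy.spatial.transform import Rotation as Ro
def plan(P,psi,n,o=None):
    """rows per 0.1 s to reach world P, tool yaw psi (deg), pointing down, tool-frame shifts"""
    o=o or arm.get_obs(); p0=np.array(o['eef_pos']); R0=Ro.from_euler('xyz',o['tcp_rot']); R1=Ro.from_euler('xyz',[180,0,psi],degrees=True)
    w=(R0.inv()*R1).as_rotvec(degrees=True)/n; s=(np.array(P)-p0)/n
    for i in range(n):
        Ri=R0*Ro.from_rotvec(i*w,degrees=True); print(Ri.inv().apply(s).round(1).tolist(),w.round(2).tolist())
def st():
    o=arm.get_obs(); print('t',round(o['clock'],1),o['eef_pos'].round(1),np.degrees(o['tcp_rot']).round(2),'w',round(o['width'],1),'F',o['ft_force'].round(1),'g',round(o['grip_force'],1))
E
python3 -c "
from h import *
plan([545.8,295.8,170],77.8,14)"
```

```text
[-30.9, -12.8, 2.4] [-0.0, 0.0, 6.06]
[-32.1, -9.5, 2.4] [-0.0, 0.0, 6.06]
[-33.0, -6.1, 2.4] [-0.0, 0.0, 6.06]
[-33.4, -2.5, 2.4] [-0.0, 0.0, 6.06]
[-33.5, 1.0, 2.4] [-0.0, 0.0, 6.06]
[-33.2, 4.5, 2.4] [-0.0, 0.0, 6.06]
[-32.5, 8.0, 2.4] [-0.0, 0.0, 6.06]
[-31.5, 11.4, 2.4] [-0.0, 0.0, 6.06]
[-30.1, 14.7, 2.4] [-0.0, 0.0, 6.06]
[-28.4, 17.8, 2.4] [-0.0, 0.0, 6.06]
[-26.4, 20.7, 2.4] [-0.0, 0.0, 6.06]
[-24.0, 23.3, 2.4] [-0.0, 0.0, 6.06]
[-21.4, 25.8, 2.4] [-0.0, 0.0, 6.06]
[-18.6, 27.9, 2.4] [-0.0, 0.0, 6.06]
```

Call:
{"method": "move_arm", "body": {"steps": [[[-31, -13, 2.4, 0, 0, 6.06, -1], [-32, -9.5, 2.4, 0, 0, 6.06, -1], [-33, -6, 2.4, 0, 0, 6.06, -1], [-33.5, -2.5, 2.4, 0, 0, 6.06, -1], [-33.5, 1, 2.4, 0, 0, 6.06, -1], [-33, 4.5, 2.4, 0, 0, 6.06, -1], [-32.5, 8, 2.4, 0, 0, 6.06, -1], [-31.5, 11.5, 2.4, 0, 0, 6.06, -1], [-30, 14.5, 2.4, 0, 0, 6.06, -1], [-28.5, 18, 2.4, 0, 0, 6.06, -1], [-26.5, 20.5, 2.4, 0, 0, 6.06, -1], [-24, 23.5, 2.4, 0, 0, 6.06, -1], [-21.5, 26, 2.4, 0, 0, 6.06, -1], [-18.5, 28, 2.4, 0, 0, 6.06, -1], [0, 0, 0, 0, 0, 0, -1], [0, 0, 0, 0, 0, 0, -1]]], "force": 40}}

```text
clock: 1.7
eef_pos: [546.6, 295.8, 169.8]
tcp_rot: [-3.141, 0.001, 1.358]
ft_force: [0.0, 0.2, 0.1]
width: 85.6
grip_force: 0.0
```

```bash
python3 - <<'E'
from h import *
st(); c,R,t=cam('wrist'); save(c,'w1.png'); print((-R.T@t).round(1))
B=np.array([[x,y,18] for x in(-31,31) for y in(-20,20)])
a=np.radians(-12.2); M=np.array([[np.cos(a),-np.sin(a),0],[np.sin(a),np.cos(a),0],[0,0,1]])
print(proj(c,R,t,B@M.T+[545.8,295.8,30]).round(1), proj(c,R,t,[[545.8,295.8,84]]))
import pickle; pickle.dump((c,R,t),open('w1.pkl','wb'))
E
```

```text
t 1.7 [546.6 295.8 169.8] [-1.7996e+02  4.0000e-02  7.7830e+01] w 85.6 F [0.  0.2 0.1] g 0.0
[561.9 365.9 339.1]
[[280.5 243. ]
 [279.  196. ]
 [354.1 242.9]
 [355.4 195.9]] [[317.11113199 231.73672479]]
```

View pics/w1.png

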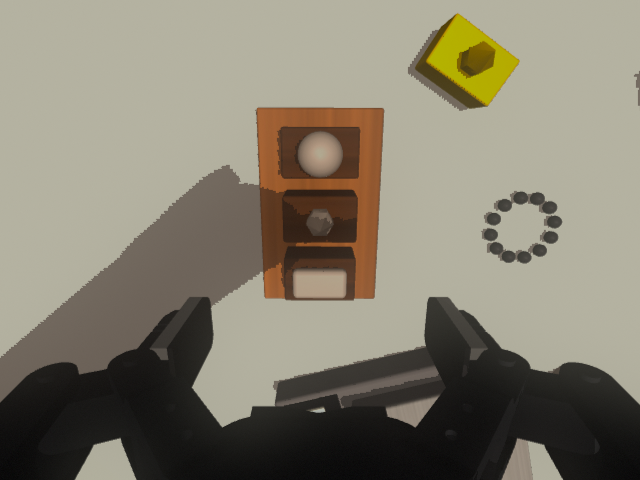

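The wrist view shows the middle block with the upright point at (319,217). Its top face spans u 283–357 and v 197–243, within 2–3 px of the prediction, so the pose holds. I descend over it.

Call:
{"method": "move_arm", "body": {"steps": [[[0, 1, 30, 0, 0, 0, -1], [0, 0, 30, 0, 0, 0, -1], [0, 0, 30, 0, 0, 0, -1], [0, 0, 25, 0, 0, 0, -1], [0, 0, 14, 0, 0, 0, -1], [0, 0, 9, 0, 0, 0, -1], [0, 0, 4, 0, 0, 0, -1], [0, 0, 0, 0, 0, 0, -1], [0, 0, 0, 0, 0, 0, -1]]]}}

```text
clock: 2.65
eef_pos: [548.1, 296.7, 29.4]
tcp_rot: [3.141, -0.001, 1.359]
ft_force: [0.5, 0.6, -1.0]
width: 85.3
grip_force: 0.0
```

Call:
{"method": "move_arm", "body": {"steps": [[[0, 0, 0, 0, 0, 0, -0.2], [0, 0, 0, 0, 0, 0, 0], [0, 0, 0, 0, 0, 0, 0.2], [0, 0, 0, 0, 0, 0, 0.4], [0, 0, 0, 0, 0, 0, 0.6], [0, 0, 0, 0, 0, 0, 1], [0, 0, 0, 0, 0, 0, 1], [0, 0, 0, 0, 0, 0, 1]]], "force": 40}}

```text
clock: 3.45
eef_pos: [547.6, 296.3, 28.6]
tcp_rot: [3.141, -0.0, 1.359]
ft_force: [-2.1, -1.0, 5.4]
width: 19.2
grip_force: 39.2
```

```bash
python3 - <<'E'
from h import *
st(); c,R,t=cam('side'); cv2.imwrite('pics/s2.png',cv2.resize(c['img'][250:440,180:420,::-1],(760,600),interpolation=2)); st()
E
```

```text
t 3.5 [547.6 296.3  28.6] [ 1.7999e+02 -2.0000e-02  7.7860e+01] w 19.2 F [-2.1 -1.   5.4] g 39.2
t 3.5 [547.6 296.3  28.6] [ 1.7999e+02 -2.0000e-02  7.7860e+01] w 18.9 F [-2.1 -0.9  5.8] g 39.2
```

View pics/s2.png

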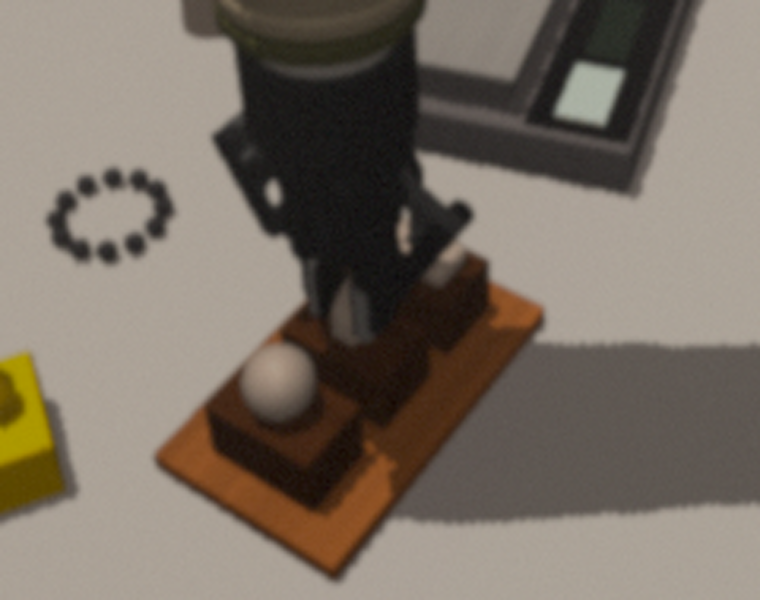

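The side view shows the fingers closed on the crystal above the block, near tip at crop (355,343), and the block still in place. The tips ride higher than I took from the tool data, so I measure their height.

```bash
python3 - <<'E'
from h import *
import pickle
c,R,t=pickle.load(open('v0.pkl','rb'))['side']
u,v=180+355*240/760,250+343*190/600
for z in (16,28,40,48,52,60): print(z,ray(c,R,t,u,v,z).round(1))
w,R,t=pickle.load(open('w1.pkl','rb'))
print('wrist fx',w['fx'])
Rt=Ro.from_euler('xyz',[180,0,77.83],degrees=True); p=np.array([546.6,295.8,169.8])
# open fingertip pixels -> at y offset +-42.5 in tool frame
o=Rt.inv().apply(-R.T@t-p); print('cam in tool',o.round(1))
for uv in [(195,298),(212,297),(213,352),(427,297),(440,298),(426,350)]:
    d=Rt.inv().apply(R.T@np.array([(uv[0]-w['cx'])/w['fx'],(uv[1]-w['cy'])/w['fy'],1]))
    for x in (-11,11): print(uv,'tool pt at x=',x,(o+d*(x-o[0])/d[0]).round(1))
E
```

```text
16 [553.7 281.9  16. ]
28 [548.7 290.8  28. ]
40 [543.7 299.7  40. ]
48 [540.3 305.6  48. ]
52 [538.6 308.6  52. ]
60 [535.3 314.5  60. ]
wrist fx 362.0668752880547
cam in tool [  71.8    0.2 -169.3]
(195, 298) tool pt at x= -11 [-11.  -63.1  -0.4]
(195, 298) tool pt at x= 11 [ 11.  -46.3 -45.3]
(212, 297) tool pt at x= -11 [-11.  -54.7   0.7]
(212, 297) tool pt at x= 11 [ 11.  -40.1 -44.5]
(213, 352) tool pt at x= -11 [-11.  -40.8 -47.4]
(213, 352) tool pt at x= 11 [ 11.  -29.9 -79.8]
(427, 297) tool pt at x= -11 [-11.   56.    0.3]
(427, 297) tool pt at x= 11 [ 11.   41.1 -44.7]
(440, 298) tool pt at x= -11 [-11.   62.3  -0.8]
(440, 298) tool pt at x= 11 [ 11.   45.8 -45.6]
(426, 350) tool pt at x= -11 [-11.   42.2 -46.2]
(426, 350) tool pt at x= 11 [ 11.   31.  -78.9]
```

Tip contact at z≈48 with the reported TCP at 28.6 means the real tips stand about 30 mm farther back than stated. The wrist picture agrees. I open, go down another ~28 mm while watching force, then close.

Call:
{"method": "move_arm", "body": {"steps": [[[0, 0, -1, 0, 0, 0, 0.2], [0, 0, 0, 0, 0, 0, -0.4], [0, 0, 0, 0, 0, 0, -1], [0, 0, 0, 0, 0, 0, -1], [0, 0, 0, 0, 0, 0, -1], [0, 0, 0, 0, 0, 0, -1], [0, 0, 5, 0, 0, 0, -1], [0, 0, 5, 0, 0, 0, -1], [0, 0, 5, 0, 0, 0, -1], [0, 0, 0, 0, 0, 0, -1]]]}}

```text
clock: 4.5
eef_pos: [546.8, 295.9, 13.2]
tcp_rot: [-3.14, 0.001, 1.359]
ft_force: [-1.4, 0.1, -1.0]
width: 85.6
grip_force: 0.0
```

```bash
python3 - <<'E'
from h import *
st(); c,R,t=cam('side'); a=cv2.resize(c['img'][250:440,180:420,::-1],(400,300),interpolation=2)
w=arm.read_camera('wrist')['img'][:,:,::-1]; cv2.imwrite('pics/s3.png',np.hstack([a,cv2.resize(w,(400,300))]))
E
```

```text
t 4.5 [546.8 295.9  13.2] [-1.7993e+02  7.0000e-02  7.7870e+01] w 85.6 F [-1.4  0.1 -1. ] g 0.0
```

View pics/s3.png

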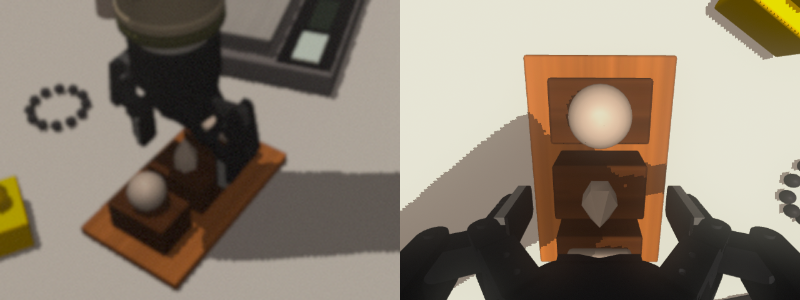

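The row is undisturbed and the open fingers straddle the block ends, at (530,200) and (668,200) in the wrist half. I go down and close.

Call:
{"method": "move_arm", "body": {"steps": [[[0, 0, 5, 0, 0, 0, -1], [0, 0, 5, 0, 0, 0, -1], [0, 0, 3, 0, 0, 0, -1], [0, 0, 0, 0, 0, 0, -1], [0, 0, 0, 0, 0, 0, -0.6], [0, 0, 0, 0, 0, 0, -0.4], [0, 0, 0, 0, 0, 0, -0.2], [0, 0, 0, 0, 0, 0, 0.2], [0, 0, 0, 0, 0, 0, 0.6], [0, 0, 0, 0, 0, 0, 1], [0, 0, 0, 0, 0, 0, 1]]], "force": 40}}

```text
clock: 5.7
eef_pos: [547.7, 296.4, 1.7]
tcp_rot: [3.141, -0.001, 1.359]
ft_force: [-1.0, -0.9, 5.3]
width: 60.8
grip_force: 45.2
```

Call:
{"method": "move_arm", "body": {"steps": [[[0, 0, -4, 0, 0, 0, 1], [0, 0, -8, 0, 0, 0, 1], [0, 0, -15, 0, 0, 0, 1], [0, 0, -25, 0, 0, 0, 1], [0, 0, -30, 0, 0, 0, 1], [0, 0, -25, 0, 0, 0, 1], [0, 0, -13, 0, 0, 0, 1], [0, 0, 0, 0, 0, 0, 1], [0, 0, 0, 0, 0, 0, 1]]]}}

```text
clock: 6.6
eef_pos: [547.0, 296.1, 120.6]
tcp_rot: [-3.141, 0.0, 1.359]
ft_force: [-0.1, 0.8, -2.7]
width: 61.0
grip_force: 44.4
```

```bash
python3 -c "
from h import *
st();plan([618,14,120],8.5,18)"
```

```text
t 6.6 [547.  296.1 120.6] [-1.7996e+02  3.0000e-02  7.7880e+01] w 61.0 F [-0.1  0.8 -2.7] g 44.4
[-14.5, 7.1, 0.0] [-0.0, 0.0, 3.85]
[-14.0, 8.1, 0.0] [-0.0, 0.0, 3.85]
[-13.4, 9.0, 0.0] [-0.0, 0.0, 3.85]
[-12.8, 9.9, 0.0] [-0.0, 0.0, 3.85]
[-12.1, 10.7, 0.0] [-0.0, 0.0, 3.85]
[-11.3, 11.5, 0.0] [-0.0, 0.0, 3.85]
[-10.5, 12.3, 0.0] [-0.0, 0.0, 3.85]
[-9.7, 12.9, 0.0] [-0.0, 0.0, 3.85]
[-8.8, 13.6, 0.0] [-0.0, 0.0, 3.85]
[-7.9, 14.1, 0.0] [-0.0, 0.0, 3.85]
[-6.9, 14.6, 0.0] [-0.0, 0.0, 3.85]
[-5.9, 15.1, 0.0] [-0.0, 0.0, 3.85]
[-4.9, 15.4, 0.0] [-0.0, 0.0, 3.85]
[-3.8, 15.7, 0.0] [-0.0, 0.0, 3.85]
[-2.8, 15.9, 0.0] [-0.0, 0.0, 3.85]
[-1.7, 16.1, 0.0] [-0.0, 0.0, 3.85]
[-0.6, 16.2, 0.0] [-0.0, 0.0, 3.85]
[0.5, 16.2, 0.0] [-0.0, 0.0, 3.85]
```

The force of −2.7 N matches 0.22 kg plus or minus the bias, so the block is held.

Call:
{"method": "move_arm", "body": {"steps": [[[-14.5, 7, 0, 0, 0, 3.85, 1], [-14, 8, 0, 0, 0, 3.85, 1], [-13.5, 9, 0, 0, 0, 3.85, 1], [-13, 10, 0, 0, 0, 3.85, 1], [-12, 10.5, 0, 0, 0, 3.85, 1], [-11.5, 11.5, 0, 0, 0, 3.85, 1], [-10.5, 12.5, 0, 0, 0, 3.85, 1], [-9.5, 13, 0, 0, 0, 3.85, 1], [-9, 13.5, 0, 0, 0, 3.85, 1], [-8, 14, 0, 0, 0, 3.85, 1], [-7, 14.5, 0, 0, 0, 3.85, 1], [-6, 15, 0, 0, 0, 3.85, 1], [-5, 15.5, 0, 0, 0, 3.85, 1], [-4, 15.5, 0, 0, 0, 3.85, 1], [-3, 16, 0, 0, 0, 3.85, 1], [-1.5, 16, 0, 0, 0, 3.85, 1], [-0.5, 16, 0, 0, 0, 3.85, 1], [0.5, 16, 0, 0, 0, 3.85, 1], [0, 0, 0, 0, 0, 0, 1], [0, 0, 0, 0, 0, 0, 1]]]}}

```text
clock: 8.6
eef_pos: [616.5, 14.2, 120.0]
tcp_rot: [3.142, 0.002, 0.151]
ft_force: [-0.4, 0.8, -2.6]
width: 61.0
grip_force: 44.4
```

Call:
{"method": "move_arm", "body": {"steps": [[[0, 0, 15, 0, 0, 0, 1], [0, 0, 20, 0, 0, 0, 1], [0, 0, 14, 0, 0, 0, 1], [0, 0, 6, 0, 0, 0, 1], [0, 0, 3, 0, 0, 0, 1], [0, 0, 2, 0, 0, 0, 1], [0, 0, 0, 0, 0, 0, 1], [0, 0, 0, 0, 0, 0, 1]]]}}

```text
clock: 9.4
eef_pos: [617.6, 14.0, 61.9]
tcp_rot: [-3.141, -0.001, 0.15]
ft_force: [-0.5, -0.2, -2.7]
width: 61.0
grip_force: 44.3
```

Call:
{"method": "move_arm", "body": {"steps": [[[0, 0, 1.5, 0, 0, 0, 1], [0, 0, 1.5, 0, 0, 0, 1], [0, 0, 1, 0, 0, 0, 1], [0, 0, 1, 0, 0, 0, 1], [0, 0, 0, 0, 0, 0, 1], [0, 0, 0, 0, 0, 0, 1]]]}}

```text
clock: 10.0
eef_pos: [617.3, 14.0, 56.3]
tcp_rot: [-3.142, 0.0, 0.15]
ft_force: [0.2, -0.1, -2.3]
width: 60.5
grip_force: 44.3
```

Call:
{"method": "move_arm", "body": {"steps": [[[0, 0, 0.7, 0, 0, 0, 1], [0, 0, 0.7, 0, 0, 0, 1], [0, 0, 0, 0, 0, 0, 1], [0, 0, 0, 0, 0, 0, 1]]]}}

```text
clock: 10.4
eef_pos: [617.3, 14.0, 54.9]
tcp_rot: [-3.142, 0.0, 0.15]
ft_force: [0.3, 0.1, -2.9]
width: 60.8
grip_force: 44.3
```

Call:
{"method": "move_arm", "body": {"steps": [[[0, 0, 0.6, 0, 0, 0, 1], [0, 0, 0.6, 0, 0, 0, 1], [0, 0, 0, 0, 0, 0, 1], [0, 0, 0, 0, 0, 0, 1]]]}}

```text
clock: 10.8
eef_pos: [617.3, 14.0, 53.8]
tcp_rot: [-3.141, -0.0, 0.149]
ft_force: [-0.4, -0.3, -1.0]
width: 60.8
grip_force: 44.5
```

Call:
{"method": "move_arm", "body": {"steps": [[[0, 0, 0.5, 0, 0, 0, 1], [0, 0, 0, 0, 0, 0, 1], [0, 0, 0, 0, 0, 0, 1]]], "force": 20}}

```text
clock: 11.1
eef_pos: [617.3, 14.0, 53.8]
tcp_rot: [-3.141, -0.0, 0.15]
ft_force: [-3.2, 0.8, 4.5]
width: 61.1
grip_force: 45.2
```

Call:
{"method": "move_arm", "body": {"steps": [[[0, 0, 0, 0, 0, 0, -0.5], [0, 0, 0, 0, 0, 0, -1], [0, 0, 0, 0, 0, 0, -1], [0, 0, 0, 0, 0, 0, -1], [0, 0, 0, 0, 0, 0, -1], [0, 0, -5, 0, 0, 0, -1], [0, 0, -15, 0, 0, 0, -1], [0, 0, -30, 0, 0, 0, -1], [0, 0, -30, 0, 0, 0, -1], [0, 0, -30, 0, 0, 0, -1], [0, 0, 0, 0, 0, 0, -1]]]}}

```text
clock: 12.2
eef_pos: [619.7, 13.5, 168.9]
tcp_rot: [-3.141, -0.008, 0.149]
ft_force: [-0.1, -0.6, 0.3]
width: 85.1
grip_force: 0.0
```

```bash
python3 - <<'E'
from h import *
st(); c,R,t=cam('wrist'); w=c['img'][:,:,::-1]
s=arm.read_camera('side')['img'][180:330,220:420,::-1]
cv2.imwrite('pics/p4.png',np.hstack([cv2.resize(w,(400,300)),cv2.resize(s,(400,300),interpolation=2)]))
plan([496.6,77.9,150],8.5,6)
E
```

```text
t 12.2 [619.7  13.5 168.9] [-179.99   -0.44    8.54] w 85.1 F [-0.1 -0.6  0.3] g 0.0
[-18.4, -13.5, 2.4] [-0.0, -0.02, 0.01]
[-18.4, -13.5, 2.4] [-0.0, -0.02, 0.01]
[-18.4, -13.5, 2.4] [-0.0, -0.02, 0.01]
[-18.4, -13.5, 2.4] [-0.0, -0.02, 0.01]
[-18.4, -13.5, 2.4] [-0.0, -0.02, 0.01]
[-18.4, -13.5, 2.4] [-0.0, -0.02, 0.01]
```

View pics/p4.png

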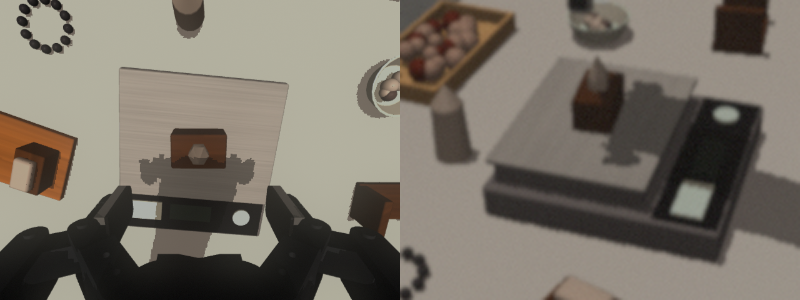

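The block stands upright on the pan (wrist half (198,150), side half (598,95)), with the key free at (145,210). Next I press the key with shut fingers.

Call:
{"method": "move_arm", "body": {"steps": [[[-18.5, -13.5, 0, 0, 0, 0, -0.5], [-18.5, -13.5, 0, 0, 0, 0, 0], [-18.5, -13.5, 0, 0, 0, 0, 0.5], [-18.5, -13.5, 0, 0, 0, 0, 1], [-18.5, -13.5, 0, 0, 0, 0, 1], [-18.5, -13.5, 0, 0, 0, 0, 1], [0, 0, 30, 0, 0, 0, 1], [0, 0, 30, 0, 0, 0, 1], [0, 0, 30, 0, 0, 0, 1], [0, 0, 30, 0, 0, 0, 1], [0, 0, 8, 0, 0, 0, 1], [0, 0, 4, 0, 0, 0, 1], [0, 0, 0, 0, 0, 0, 1], [0, 0, 0, 0, 0, 0, 1]]]}}

```text
clock: 13.7
eef_pos: [496.3, 77.8, 32.4]
tcp_rot: [-3.141, -0.002, 0.149]
ft_force: [0.0, 0.1, -0.2]
width: -0.3
grip_force: 0.0
```

```bash
python3 - <<'E'
from h import *
st(); c,R,t=cam('side'); s=c['img'][200:320,300:460,::-1]
cv2.imwrite('pics/k5.png',cv2.resize(s,(640,480),interpolation=2))
E
```

```text
t 13.7 [496.3  77.8  32.4] [-1.7997e+02 -1.0000e-01  8.5600e+00] w -0.3 F [ 0.   0.1 -0.2] g 0.0
```

View pics/k5.png

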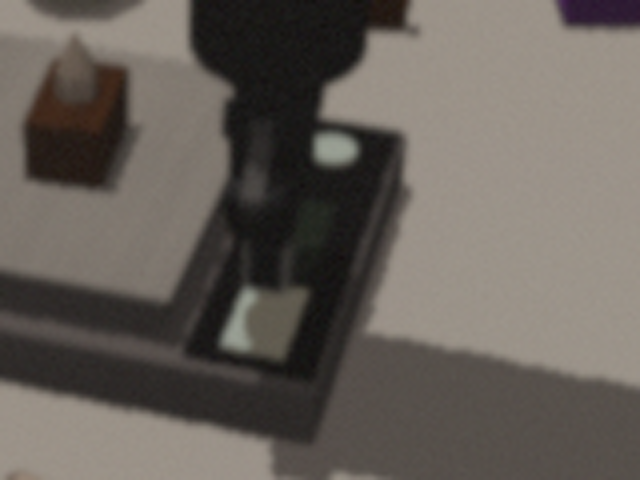

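The shut fingers hang just above the long key (tip (265,288), key centre (265,325)), and the block stands on the pan. I lower until contact.

Call:
{"method": "move_arm", "body": {"steps": [[[0, 0, 2, 0, 0, 0, 1], [0, 0, 2, 0, 0, 0, 1], [0, 0, 1.5, 0, 0, 0, 1], [0, 0, 0, 0, 0, 0, 1], [0, 0, 0, 0, 0, 0, 1]]]}}

```text
clock: 14.25
eef_pos: [495.4, 77.6, 25.7]
tcp_rot: [-3.142, 0.0, 0.15]
ft_force: [-0.5, -0.5, -0.1]
width: -0.2
grip_force: 0.0
```

Call:
{"method": "move_arm", "body": {"steps": [[[0, 0, 1, 0, 0, 0, 1], [0, 0, 1, 0, 0, 0, 1], [0, 0, 0, 0, 0, 0, 1]]]}}

```text
clock: 14.55
eef_pos: [495.4, 77.6, 23.6]
tcp_rot: [-3.142, 0.0, 0.15]
ft_force: [0.2, 0.4, -0.2]
width: 0.1
grip_force: 0.0
```

Call:
{"method": "move_arm", "body": {"steps": [[[0, 0, 1, 0, 0, 0, 1], [0, 0, 1, 0, 0, 0, 1], [0, 0, 0, 0, 0, 0, 1]]]}}

```text
clock: 14.85
eef_pos: [495.4, 77.6, 21.6]
tcp_rot: [-3.142, 0.0, 0.15]
ft_force: [0.3, -0.7, -1.2]
width: 0.0
grip_force: 0.0
```

Call:
{"method": "move_arm", "body": {"steps": [[[0, 0, 0.7, 0, 0, 0, 1], [0, 0, 0, 0, 0, 0, 1], [0, 0, 0, 0, 0, 0, 1]]]}}

```text
clock: 15.15
eef_pos: [495.4, 77.6, 21.0]
tcp_rot: [-3.142, -0.0, 0.15]
ft_force: [0.3, -0.5, 0.1]
width: -0.1
grip_force: 0.0
```

Call:
{"method": "move_arm", "body": {"steps": [[[0, 0, 0.7, 0, 0, 0, 1], [0, 0, 0.7, 0, 0, 0, 1], [0, 0, 0, 0, 0, 0, 1]]]}}

```text
clock: 15.45
eef_pos: [495.4, 77.6, 19.5]
tcp_rot: [-3.142, 0.0, 0.15]
ft_force: [-0.5, 0.1, 0.3]
width: 0.2
grip_force: 0.0
```

Call:
{"method": "move_arm", "body": {"steps": [[[0, 0, 0.7, 0, 0, 0, 1], [0, 0, 0.7, 0, 0, 0, 1], [0, 0, 0, 0, 0, 0, 1]]]}}

```text
clock: 15.75
eef_pos: [495.4, 77.6, 18.1]
tcp_rot: [-3.142, 0.0, 0.15]
ft_force: [0.2, 0.3, -0.9]
width: -0.0
grip_force: 0.0
```

Call:
{"method": "move_arm", "body": {"steps": [[[0, 0, 0.7, 0, 0, 0, 1], [0, 0, 0.7, 0, 0, 0, 1], [0, 0, 0, 0, 0, 0, 1]]]}}

```text
clock: 16.05
eef_pos: [495.4, 77.5, 16.7]
tcp_rot: [-3.142, 0.0, 0.149]
ft_force: [-0.3, -0.0, -0.4]
width: 0.1
grip_force: 0.0
```

Call:
{"method": "move_arm", "body": {"steps": [[[0, 0, 0.7, 0, 0, 0, 1], [0, 0, 0.7, 0, 0, 0, 1], [0, 0, 0, 0, 0, 0, 1]]]}}

```text
clock: 16.35
eef_pos: [495.4, 77.6, 15.3]
tcp_rot: [-3.142, 0.0, 0.15]
ft_force: [-0.2, -0.5, 0.3]
width: 0.3
grip_force: 0.0
```

```bash
python3 - <<'E'
from h import *
st(); c,R,t=cam('side'); s=c['img'][240:315,340:440,::-1]
cv2.imwrite('pics/k6.png',cv2.convertScaleAbs(cv2.resize(s,(640,480),interpolation=2),alpha=1.5))
E
```

```text
t 16.4 [495.4  77.6  15.3] [-180.      0.      8.57] w 0.3 F [-0.2 -0.5  0.3] g 0.0
```

View pics/k6.png

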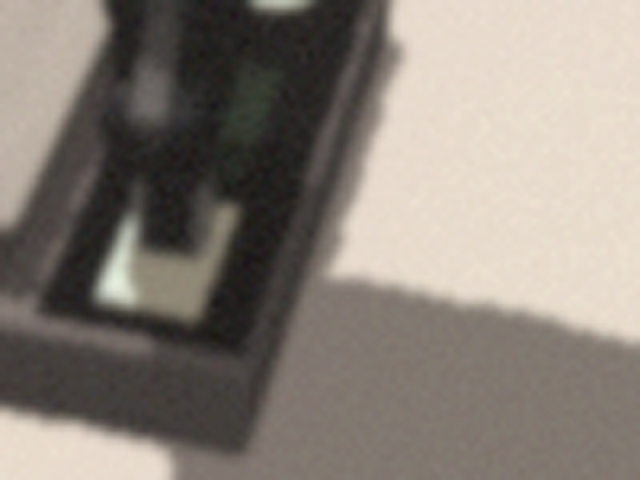

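No contact yet: the tip edge is at (170,250) and the key's centre at about (170,262), so several mm remain. The earlier +5 N was a grip effect, not contact. I continue down.

Call:
{"method": "move_arm", "body": {"steps": [[[0, 0, 0.7, 0, 0, 0, 1], [0, 0, 0.7, 0, 0, 0, 1], [0, 0, 0, 0, 0, 0, 1]]]}}

```text
clock: 16.7
eef_pos: [495.4, 77.6, 13.9]
tcp_rot: [-3.142, 0.0, 0.15]
ft_force: [-0.3, -0.5, 0.5]
width: 0.1
grip_force: 0.0
```

Call:
{"method": "move_arm", "body": {"steps": [[[0, 0, 0.7, 0, 0, 0, 1], [0, 0, 0.7, 0, 0, 0, 1], [0, 0, 0, 0, 0, 0, 1]]]}}

```text
clock: 17.0
eef_pos: [495.4, 77.6, 12.5]
tcp_rot: [-3.142, -0.0, 0.15]
ft_force: [-0.6, -1.4, 0.9]
width: -0.1
grip_force: 0.2
```

Call:
{"method": "move_arm", "body": {"steps": [[[0, 0, 0.7, 0, 0, 0, 1], [0, 0, 0.7, 0, 0, 0, 1], [0, 0, 0, 0, 0, 0, 1]]]}}

```text
clock: 17.3
eef_pos: [495.5, 77.6, 11.3]
tcp_rot: [-3.141, 0.0, 0.15]
ft_force: [-1.9, -0.7, 3.9]
width: 0.2
grip_force: 2.6
```

Call:
{"method": "move_arm", "body": {"steps": [[[0, 0, 0.8, 0, 0, 0, 1], [0, 0, 0.8, 0, 0, 0, 1], [0, 0, 0, 0, 0, 0, 1], [0, 0, 0, 0, 0, 0, 1]]]}}

```text
clock: 17.7
eef_pos: [495.5, 77.6, 10.6]
tcp_rot: [-3.141, 0.0, 0.149]
ft_force: [-7.9, -1.5, 18.6]
width: 0.2
grip_force: 9.7
```

18.6 N is firm and well under 45 N. I hold for a second, then retract.

Call:
{"method": "move_arm", "body": {"steps": [[[0, 0, 0, 0, 0, 0, 1], [0, 0, 0, 0, 0, 0, 1], [0, 0, 0, 0, 0, 0, 1], [0, 0, 0, 0, 0, 0, 1], [0, 0, 0, 0, 0, 0, 1], [0, 0, 0, 0, 0, 0, 1], [0, 0, 0, 0, 0, 0, 1], [0, 0, 0, 0, 0, 0, 1], [0, 0, 0, 0, 0, 0, 1], [0, 0, 0, 0, 0, 0, 1]]]}}

```text
clock: 18.7
eef_pos: [495.6, 77.6, 10.6]
tcp_rot: [-3.141, 0.0, 0.149]
ft_force: [-8.2, -1.1, 18.9]
width: -0.0
grip_force: 9.6
```

Call:
{"method": "move_arm", "body": {"steps": [[[0, 0, -3, 0, 0, 0, 1], [0, 0, -10, 0, 0, 0, 1], [0, 0, -30, 0, 0, 0, 1], [0, 0, -40, 0, 0, 0, 1], [0, 0, -40, 0, 0, 0, 0], [0, 0, -35, 0, 0, 0, -0.5], [0, 0, 0, 0, 0, 0, -1], [0, 0, 0, 0, 0, 0, -1]]]}}

```text
clock: 19.5
eef_pos: [495.8, 77.8, 168.3]
tcp_rot: [-3.141, -0.002, 0.15]
ft_force: [0.9, 0.2, 0.3]
width: 57.8
grip_force: 0.0
```

```bash
python3 - <<'E'
from h import *
import pickle
st(); V={n:cam(n) for n in('top','wrist')}; pickle.dump(V,open('v2.pkl','wb'))
plan([617.3,14,168],98.5,13)
c,R,t=V['top']; h=cv2.cvtColor(c['img'],cv2.COLOR_RGB2HSV)
m=((h[:,:,1]>100)).astype(np.uint8)*255; mm=np.zeros_like(m); mm[195:270,270:360]=m[195:270,270:360]
k=[q for q in cv2.findContours(mm,0,1)[0] if cv2.contourArea(q)>60]
for q in k:
    r=cv2.minAreaRect(np.array([ray(c,R,t,u,v,100)[:2] for u,v in q[:,0]],np.float32)); print(r)
E
```

```text
t 19.5 [495.8  77.8 168.3] [-1.7995e+02 -1.0000e-01  8.5700e+00] w 57.8 F [0.9 0.2 0.3] g 0.0
[8.6, 6.2, -0.1] [-0.0, 0.01, -6.92]
[7.8, 7.2, -0.1] [-0.0, 0.01, -6.92]
[6.8, 8.1, -0.1] [-0.0, 0.01, -6.92]
[5.8, 8.9, -0.1] [-0.0, 0.01, -6.92]
[4.7, 9.5, -0.1] [-0.0, 0.01, -6.92]
[3.5, 10.0, -0.1] [-0.0, 0.01, -6.92]
[2.3, 10.4, -0.1] [-0.0, 0.01, -6.92]
[1.0, 10.6, -0.1] [-0.0, 0.01, -6.92]
[-0.2, 10.6, -0.1] [-0.0, 0.01, -6.92]
[-1.5, 10.5, -0.1] [-0.0, 0.01, -6.92]
[-2.8, 10.2, -0.1] [-0.0, 0.01, -6.92]
[-4.0, 9.8, -0.1] [-0.0, 0.01, -6.92]
[-5.1, 9.3, -0.1] [-0.0, 0.01, -6.92]
((613.9771118164062, 14.406402587890625), (39.80379104614258, 58.55298614501953), 7.200200080871582)
```

Call:
{"method": "move_arm", "body": {"steps": [[[8.5, 6, 0, 0, 0, -6.92, -1], [8, 7, 0, 0, 0, -6.92, -1], [7, 8, 0, 0, 0, -6.92, -1], [6, 9, 0, 0, 0, -6.92, -1], [4.5, 9.5, 0, 0, 0, -6.92, -1], [3.5, 10, 0, 0, 0, -6.92, -1], [2.5, 10.5, 0, 0, 0, -6.92, -1], [1, 10.5, 0, 0, 0, -6.92, -1], [0, 10.5, 0, 0, 0, -6.92, -1], [-1.5, 10.5, 0, 0, 0, -6.92, -1], [-3, 10, 0, 0, 0, -6.92, -1], [-4, 10, 0, 0, 0, -6.92, -1], [-5, 9.5, 0, 0, 0, -6.92, -1], [0, 0, 0, 0, 0, 0, -1], [0, 0, 0, 0, 0, 0, -1]]]}}

```text
clock: 21.1
eef_pos: [617.6, 14.7, 166.4]
tcp_rot: [-3.14, 0.0, 1.715]
ft_force: [-0.5, -0.3, 0.6]
width: 85.6
grip_force: 0.0
```

```bash
python3 - <<'E'
from h import *
st(); c,R,t=cam('wrist'); h=cv2.cvtColor(c['img'],cv2.COLOR_RGB2HSV)
m=((h[:,:,1]>110)&(h[:,:,2]>25)).astype(np.uint8)*255
for q in cv2.findContours(m,0,1)[0]:
    if cv2.contourArea(q)>800: print(cv2.boundingRect(q), [np.round(a,1) for a in cv2.minAreaRect(np.array([ray(c,R,t,u,v,100)[:2] for u,v in q[:,0]],np.float32))])
print(proj(c,R,t,[[617.3,14,100]]))
save(c,'w7.png')
E
```

```text
t 21.1 [617.6  14.7 166.4] [-1.7988e+02  1.0000e-02  9.8290e+01] w 85.6 F [-0.5 -0.3  0.6] g 0.0
(75, 448, 51, 32) [array([ 462.3, -205.8]), array([42.4, 33.1]), np.float64(8.3)]
(511, 284, 129, 100) [array([821.9, -25.6]), array([69.7, 93.3]), np.float64(81.5)]
(290, 253, 56, 28) [array([619.7,  -5.3]), array([38.5, 20.1]), np.float64(8.2)]
[[317.84551321 240.01320332]]
```

The measured block yaw of about 8.3° matches the tool yaw of 98.3°. Descend and regrip.

Call:
{"method": "move_arm", "body": {"steps": [[[0, 1, 30, 0, 0, 0, -1], [0, 0, 30, 0, 0, 0, -1], [0, 0, 25, 0, 0, 0, -1], [0, 0, 18, 0, 0, 0, -1], [0, 0, 10, 0, 0, 0, -1], [0, 0, 5, 0, 0, 0, -1], [0, 0, 2, 0, 0, 0, -1], [0, 0, 0, 0, 0, 0, -1], [0, 0, 0, 0, 0, 0, -1]]]}}

```text
clock: 22.05
eef_pos: [619.9, 15.1, 48.5]
tcp_rot: [3.14, -0.0, 1.719]
ft_force: [-0.3, -0.0, 0.8]
width: 85.1
grip_force: 0.0
```

Call:
{"method": "move_arm", "body": {"steps": [[[0, 0, 0, 0, 0, 0, -0.5], [0, 0, 0, 0, 0, 0, -0.3], [0, 0, 0, 0, 0, 0, -0.1], [0, 0, 0, 0, 0, 0, 0.1], [0, 0, 0, 0, 0, 0, 0.3], [0, 0, 0, 0, 0, 0, 0.6], [0, 0, 0, 0, 0, 0, 1], [0, 0, 0, 0, 0, 0, 1], [0, 0, 0, 0, 0, 0, 1]]], "force": 40}}

```text
clock: 22.95
eef_pos: [619.4, 15.0, 47.9]
tcp_rot: [3.141, -0.0, 1.72]
ft_force: [-1.6, 0.2, 5.3]
width: 39.0
grip_force: 41.3
```

Call:
{"method": "move_arm", "body": {"steps": [[[0, 0, -4, 0, 0, 0, 1], [0, 0, -8, 0, 0, 0, 1], [0, 0, -15, 0, 0, 0, 1], [0, 0, -25, 0, 0, 0, 1], [0, 0, -30, 0, 0, 0, 1], [0, 0, -30, 0, 0, 0, 1], [0, 0, -25, 0, 0, 0, 1], [0, 0, -15, 0, 0, 0, 1], [0, 0, 0, 0, 0, 0, 1], [0, 0, 0, 0, 0, 0, 1]]]}}

```text
clock: 23.95
eef_pos: [619.0, 15.1, 198.9]
tcp_rot: [-3.141, -0.0, 1.72]
ft_force: [-0.9, 0.9, -3.5]
width: 39.2
grip_force: 40.8
```

```bash
python3 -c "
from h import *
st();plan([549,-304,200],98.5,15)"|head -2
```

```text
t 23.9 [619.   15.1 198.9] [-1.7996e+02 -1.0000e-02  9.8530e+01] w 39.2 F [-0.9  0.9 -3.5] g 40.8
[-20.3, -7.8, -0.1] [-0.0, -0.0, 0.0]
```

Call:
{"method": "move_arm", "body": {"steps": [[[-10, -4, 0, 0, 0, 0, 1], [-20, -8, 0, 0, 0, 0, 1], [-25, -9.5, 0, 0, 0, 0, 1], [-25, -9.5, 0, 0, 0, 0, 1], [-25, -9.5, 0, 0, 0, 0, 1], [-25, -9.5, 0, 0, 0, 0, 1], [-25, -9.5, 0, 0, 0, 0, 1], [-25, -9.5, 0, 0, 0, 0, 1], [-25, -9.5, 0, 0, 0, 0, 1], [-25, -9.5, 0, 0, 0, 0, 1], [-25, -9.5, 0, 0, 0, 0, 1], [-24, -9.5, 0, 0, 0, 0, 1], [-15, -6, 0, 0, 0, 0, 1], [-10, -4, 0, 0, 0, 0, 1], [0, 0, 0, 0, 0, 0, 1], [0, 0, 0, 0, 0, 0, 1]]]}}

```text
clock: 25.55
eef_pos: [548.7, -302.2, 199.0]
tcp_rot: [-3.141, -0.001, 1.72]
ft_force: [0.3, 1.8, -2.6]
width: 39.5
grip_force: 40.8
```

```bash
python3 - <<'E'
from h import *
import pickle
st(); V=cam('wrist'); pickle.dump(V,open('w8.pkl','wb')); save(V[0],'w8.png'); print((-V[1].T@V[2]).round())
E
```

```text
t 25.6 [ 548.7 -302.2  199. ] [-1.7997e+02 -5.0000e-02  9.8550e+01] w 39.5 F [ 0.3  1.8 -2.6] g 40.8
[ 538. -232.  368.]
```

View pics/w8.png

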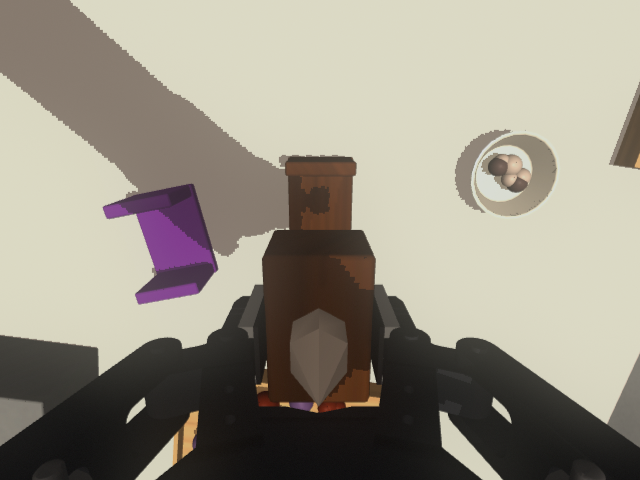

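The wrist view shows the held block (point at (319,355)) over the brown stand. The stand's +y cheek top spans (285–356, 157–173) and its base sides lie at u 289 and 352. The purple look-alike is to the left at (165,240). I cast rays for the stand's pose.

```bash
python3 - <<'E'
from h import *
import pickle
V=pickle.load(open('w8.pkl','rb')); c,R,t=V; im=c['img']; h=cv2.cvtColor(im,cv2.COLOR_RGB2HSV)
for v in (158,161,164,167,170,172,176,185,200,215,225):
    u=np.where(h[v,270:370,1]>95)[0]+270; print(v,u.min(),u.max(),[ray(c,R,t,x,v,62 if v<174 else 10)[:2].round(1).tolist() for x in (u.min()-.5,u.max()+.5)])
for u in (295,320,345): print(u,[(v,h[v,u].tolist()) for v in range(153,180,1)][::1])
E
```

```text
158 351 351 [[567.9, -249.8], [568.7, -249.7]]Traceback (most recent call last):
  File "<stdin>", line 5, in <module>
    return umr_minimum(a, axis, None, out, keepdims, initial, where)
ValueError: zero-size array to reduction operation minimum which has no identity
```

```bash
python3 - <<'E'
from h import *
import pickle
V=pickle.load(open('w8.pkl','rb')); c,R,t=V; im=c['img']; h=cv2.cvtColor(im,cv2.COLOR_RGB2HSV)
g=im.max(axis=2)
for v in (160,164,168,172,180,190,200,215,225):
    u=np.where((g[v,270:370]<165)&(h[v,270:370,1]>60))[0]+270
    if len(u): print(v,u.min(),u.max(),[ray(c,R,t,x,v,62 if v<175 else 10)[:2].round(1).tolist() for x in (u.min()-.5,u.max()+.5)])
for u in (295,345): print(u,[(v,im[v,u].tolist()) for v in range(152,180)])
for v in (155,157,160,170,174,176): print(v,ray(c,R,t,320,v,62).round(1),ray(c,R,t,320,v,0).round(1))
E
```

```text
160 289 334 [[517.3, -259.0], [555.1, -253.4]]
164 285 355 [[514.4, -262.8], [572.9, -254.1]]
168 285 355 [[514.8, -266.0], [573.5, -257.3]]
172 285 355 [[515.2, -269.3], [574.0, -260.6]]
180 288 352 [[515.1, -283.1], [578.6, -273.6]]
190 288 351 [[516.4, -292.9], [579.3, -283.5]]
200 289 351 [[518.6, -302.8], [581.1, -293.5]]
215 289 351 [[520.5, -318.1], [583.7, -308.6]]
225 289 350 [[521.8, -328.5], [584.5, -319.1]]
295 [(152, [217, 214, 193]), (153, [216, 213, 193]), (154, [206, 203, 183]), (155, [137, 125, 113]), (156, [112, 101, 89]), (157, [69, 61, 53]), (158, [67, 60, 51]), (159, [67, 60, 51]), (160, [66, 60, 51]), (161, [71, 61, 51]), (162, [92, 69, 53]), (163, [101, 72, 55]), (164, [106, 74, 53]), (165, [104, 73, 54]), (166, [104, 73, 54]), (167, [103, 72, 53]), (168, [102, 71, 52]), (169, [102, 71, 52]), (170, [101, 70, 51]), (171, [102, 71, 53]), (172, [101, 70, 52]), (173, [100, 70, 51]), (174, [94, 66, 49]), (175, [85, 63, 49]), (176, [74, 58, 47]), (177, [73, 59, 46]), (178, [73, 58, 47]), (179, [73, 57, 46])]
345 [(152, [218, 215, 195]), (153, [218, 215, 194]), (154, 
[... 162 characters left out ...]
6, 57]), (162, [96, 73, 58]), (163, [107, 79, 60]), (164, [113, 80, 60]), (165, [112, 80, 60]), (166, [113, 80, 59]), (167, [112, 79, 59]), (168, [113, 80, 60]), (169, [113, 80, 59]), (170, [113, 79, 59]), (171, [114, 80, 59]), (172, [113, 79, 58]), (173, [113, 80, 59]), (174, [107, 75, 57]), (175, [96, 72, 56]), (176, [90, 70, 56]), (177, [100, 73, 56]), (178, [100, 73, 57]), (179, [99, 73, 56])]
155 [ 542.5 -251.2   62. ] [ 543.4 -255.1    0. ]
157 [ 542.8 -252.8   62. ] [ 543.7 -257.1    0. ]
160 [ 543.1 -255.2   62. ] [ 544.1 -260.     0. ]
170 [ 544.4 -263.3   62. ] [ 545.6 -269.7    0. ]
174 [ 544.9 -266.6   62. ] [ 546.2 -273.7    0. ]
176 [ 545.1 -268.2   62. ] [ 546.5 -275.7    0. ]
```

```bash
python3 - <<'E'
from h import *
import pickle
c,R,t=pickle.load(open('w8.pkl','rb')); im=c['img']
print([(v,im[v,319].tolist()) for v in range(226,234)],[(v,im[v,285].tolist()) for v in range(252,262)],[(v,im[v,285].tolist()) for v in range(398,408)])
a=np.radians(98.55); ux=np.array([np.cos(a),np.sin(a)]); uy=np.array([ux[1],-ux[0]]); p=np.array([548.7,-302.2])
for (u,v,z) in [(319,230,215),(319,257,251),(319,402,251),(263,320,251),(375,320,251)]:
    q=ray(c,R,t,u,v,z)[:2]-p; print((u,v,z),'tool x',round(q@ux,1),'tool y',round(q@uy,1))
q=np.array([550.6,-304.1])-p; print('go',q@ux,q@uy)
E
```

```text
[(226, [95, 60, 38]), (227, [94, 60, 39]), (228, [95, 60, 39]), (229, [89, 58, 38]), (230, [52, 40, 32]), (231, [52, 40, 32]), (232, [51, 39, 31]), (233, [52, 41, 32])] [(252, [52, 43, 35]), (253, [53, 42, 34]), (254, [53, 41, 33]), (255, [56, 43, 34]), (256, [59, 44, 35]), (257, [62, 46, 36]), (258, [61, 45, 35]), (259, [61, 46, 36]), (260, [63, 46, 35]), (261, [63, 46, 36])] [(398, [51, 31, 17]), (399, [51, 30, 16]), (400, [50, 29, 16]), (401, [67, 45, 26]), (402, [143, 105, 65]), (403, [213, 165, 103]), (404, [213, 172, 107]), (405, [201, 167, 104]), (406, [111, 92, 61]), (407, [23, 20, 20])]
(319, 230, 215) tool x 29.2 tool y 0.4
(319, 257, 251) tool x 29.5 tool y 0.3
(319, 402, 251) tool x -30.6 tool y 0.2
(263, 320, 251) tool x 5.2 tool y -20.0
(375, 320, 251) tool x 5.2 tool y 20.6
go -2.1613619720187427 1.5964067232103776
```

The block is centred in the hand to 0.6 mm and the bay centre is (550.6,−304.1), so I shift −1.5 along x and +1.3 along y, and descend to just above the cheeks.

Call:
{"method": "move_arm", "body": {"steps": [[[-1.5, 1.3, 10, 0, 0, 0.2, 1], [0, 0, 25, 0, 0, 0, 1], [0, 0, 30, 0, 0, 0, 1], [0, 0, 30, 0, 0, 0, 1], [0, 0, 25, 0, 0, 0, 1], [0, 0, 15, 0, 0, 0, 1], [0, 0, 5, 0, 0, 0, 1], [0, 0, 0, 0, 0, 0, 1], [0, 0, 0, 0, 0, 0, 1]]]}}

```text
clock: 26.5
eef_pos: [551.0, -304.5, 60.7]
tcp_rot: [3.14, 0.001, 1.716]
ft_force: [0.6, -0.1, -2.2]
width: 39.1
grip_force: 40.7
```

Call:
{"method": "move_arm", "body": {"steps": [[[0.9, 0, 5, 0, 0, 0, 1], [0, 0, 6, 0, 0, 0, 1], [0, 0, 6, 0, 0, 0, 1], [0, 0, 6, 0, 0, 0, 1], [0, 0, 6, 0, 0, 0, 1], [0, 0, 0, 0, 0, 0, 1], [0, 0, 0, 0, 0, 0, 1]]]}}

```text
clock: 27.2
eef_pos: [550.0, -303.4, 30.4]
tcp_rot: [-3.141, -0.0, 1.716]
ft_force: [-0.4, 0.0, -2.2]
width: 39.3
grip_force: 40.7
```

Inside the cheeks with no contact force.

Call:
{"method": "move_arm", "body": {"steps": [[[0, 0, 7, 0, 0, 0, 1], [0, 0, 7, 0, 0, 0, 1], [0, 0, 6, 0, 0, 0, 1], [0, 0, 5, 0, 0, 0, 1], [0, 0, 3, 0, 0, 0, 1], [0, 0, 2, 0, 0, 0, 1], [0, 0, 0, 0, 0, 0, 1], [0, 0, 0, 0, 0, 0, 1]]]}}

```text
clock: 28.0
eef_pos: [550.2, -303.4, 0.7]
tcp_rot: [3.141, 0.0, 1.716]
ft_force: [0.6, 1.6, -3.6]
width: 39.7
grip_force: 40.7
```

Call:
{"method": "move_arm", "body": {"steps": [[[0, 0, 1, 0, 0, 0, 1], [0, 0, 1, 0, 0, 0, 1], [0, 0, 0.8, 0, 0, 0, 1], [0, 0, 0, 0, 0, 0, 1], [0, 0, 0, 0, 0, 0, 1]]]}}

```text
clock: 28.5
eef_pos: [550.1, -303.3, -2.2]
tcp_rot: [3.142, -0.0, 1.716]
ft_force: [0.3, 0.2, -2.1]
width: 39.3
grip_force: 40.7
```

Call:
{"method": "move_arm", "body": {"steps": [[[0, 0, 1, 0, 0, 0, 1], [0, 0, 0.8, 0, 0, 0, 1], [0, 0, 0.7, 0, 0, 0, 1], [0, 0, 0, 0, 0, 0, 1], [0, 0, 0, 0, 0, 0, 1]]]}}

```text
clock: 29.0
eef_pos: [550.1, -303.3, -4.7]
tcp_rot: [-3.142, -0.0, 1.716]
ft_force: [0.7, -0.9, -3.0]
width: 39.7
grip_force: 40.7
```

Call:
{"method": "move_arm", "body": {"steps": [[[0, 0, 0.6, 0, 0, 0, 1], [0, 0, 0.6, 0, 0, 0, 1], [0, 0, 0, 0, 0, 0, 1], [0, 0, 0, 0, 0, 0, 1]]]}}

```text
clock: 29.4
eef_pos: [550.1, -303.3, -6.0]
tcp_rot: [3.142, -0.0, 1.716]
ft_force: [0.1, -0.0, -4.2]
width: 39.1
grip_force: 40.7
```

Call:
{"method": "move_arm", "body": {"steps": [[[0, 0, 0.6, 0, 0, 0, 1], [0, 0, 0.6, 0, 0, 0, 1], [0, 0, 0, 0, 0, 0, 1], [0, 0, 0, 0, 0, 0, 1]]]}}

```text
clock: 29.8
eef_pos: [550.1, -303.4, -6.2]
tcp_rot: [3.141, -0.0, 1.716]
ft_force: [-4.7, 3.7, 8.3]
width: 38.9
grip_force: 42.2
```

It is seated: z stopped at −6.2, predicted −6.1. Release and retreat.

Call:
{"method": "move_arm", "body": {"steps": [[[0, 0, -0.5, 0, 0, 0, 1], [0, 0, 0, 0, 0, 0, 0], [0, 0, 0, 0, 0, 0, -0.5], [0, 0, 0, 0, 0, 0, -1], [0, 0, 0, 0, 0, 0, -1], [0, 0, 0, 0, 0, 0, -1], [0, 0, 0, 0, 0, 0, -1], [0, 0, -10, 0, 0, 0, -1], [0, 0, -25, 0, 0, 0, -1], [0, 0, -40, 0, 0, 0, -1], [0, 0, -45, 0, 0, 0, -1], [0, 0, -45, 0, 0, 0, -1], [0, 0, -35, 0, 0, 0, -1], [0, 0, 0, 0, 0, 0, -1], [0, 0, 0, 0, 0, 0, -1]]], "force": 20}}

```text
clock: 31.3
eef_pos: [550.4, -303.6, 194.5]
tcp_rot: [3.14, 0.001, 1.716]
ft_force: [-0.3, 0.2, -1.4]
width: 85.6
grip_force: 0.0
```

```bash
python3 - <<'E'
from h import *
st(); c,R,t=cam('wrist'); im=c['img']; h=cv2.cvtColor(im,cv2.COLOR_RGB2HSV)
# brown top face of block at z=46 and crystal (grey, low saturation) at z~60
a=np.radians(8.3); M=np.array([[np.cos(a),-np.sin(a)],[np.sin(a),np.cos(a)]])
P=lambda x,y,z:np.r_[M@[x,y]+[550.6,-304.1],z]
print('expected block top corners',proj(c,R,t,[P(x,y,46) for x in(-20,20) for y in(-31,31)]).round().tolist(),'tip',proj(c,R,t,[P(0,0,82)]).round())
print('cheek tops',proj(c,R,t,[P(x,y,62) for x in(-32,32) for y in(-48,-36,36,48)]).round().tolist())
u,v=proj(c,R,t,[P(0,0,70)])[0]; x0,y0=int(u)-45,int(v)-60
roi=im[y0:y0+120,x0:x0+90]; m=((cv2.cvtColor(roi,cv2.COLOR_RGB2HSV)[:,:,1]<75)&(roi.max(2)>60)).astype(np.uint8)
n,l,s,ce=cv2.connectedComponentsWithStats(m)
for i in range(1,n):
    if s[i,4]>60: print(s[i,:4]+[x0,y0,0,0],s[i,4],ce[i]+[x0,y0])
for vv in range(int(v)-60,int(v)+60,6): print(vv,im[vv,int(u)-12].tolist(),end=' ')
E
```

```text
t 31.3 [ 550.4 -303.6  194.5] [1.7989e+02 4.0000e-02 9.8320e+01] w 85.6 F [-0.3  0.2 -1.4] g 0.0
expected block top corners [[296.0, 246.0], [295.0, 178.0], [340.0, 246.0], [341.0, 178.0]] tip [[318. 223.]]
cheek tops [[282.0, 270.0], [282.0, 257.0], [279.0, 175.0], [279.0, 160.0], [354.0, 269.0], [354.0, 257.0], [357.0, 175.0], [357.0, 160.0]]
[273 159  90 120] 3795 [316.81317523 230.17417655]
[308 202  21  27] 452 [317.90265487 215.11946903]
159 [54, 48, 41] 165 [85, 58, 42] 171 [81, 56, 41] 177 [49, 42, 36] 183 [77, 53, 38] 189 [77, 52, 37] 195 [52, 40, 32] 201 [53, 41, 32] 207 [52, 40, 32] 213 [54, 42, 33] 219 [53, 42, 33] 225 [52, 41, 33] 231 [75, 52, 37] 237 [75, 52, 37] 243 [77, 54, 40] 249 [51, 44, 38] 255 [53, 47, 40] 261 [84, 60, 45] 267 [84, 63, 49] 273 [174, 172, 155]
```

The crystal at (318,215) and the block top at v≈180–246 match the pose expected for the block upright on the base. The gripper is clear.

```bash
python3 -c "
from bench import arm
print(arm.job_done())"
```

```text
the job is handed in; nothing more can be done
None
```

I weighed the point piece on the pan, held the long key at about 19 N for just over a second, stood the block upright on the stand's base between the cheeks, and handed the job in at about 31 s. My first grasp closed on the crystal instead of the block; I released it and the row looked undisturbed. There was no readout to confirm that the weight was logged.

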